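# Slide the serving paddle out from under the stack

## Task

The small wooden serving paddle at the bottom of the board caddy is wanted. Slide it by its handle straight out of the open front of the caddy, from under the board and the food tin, and leave it lying flat on the surface, completely clear of the caddy. The board must stay in the caddy with the tin still standing on it, neither lifted nor taken off, and the other, loose paddle must be left where it is.

Things in the scene. Friction and masses are not known exactly. Their poses are not given: they have to be found in the camera images.
- paddle: Light wood, 10 mm thick: blade 150 (x) by 90 mm; handle 26 mm wide from x = -75 to its round end at x = -175 mm. Origin: centre of the blade's underside, z up, handle along -x. 0.15 kg. It lies on the fixed caddy's foot, underside 6 mm above the surface; the handle's outer 80 mm reach past the foot, free on both sides. Pulled out by 165 mm, its blade is off the foot.
- board: Darker wood, 130 (x) by 160 (y) by 10 mm, 0.18 kg, lying on the paddle. Origin: centre of its underside, z up. It starts square in the caddy, within 2 mm of its middle; -x points straight out of the open front (the handle's way within 3 degrees). The front posts stop it after about 4 mm; the paddle passes between them. It sinks 10 mm onto the foot when the paddle is gone.
- tin: Small round food tin with a teal label, 75 mm across, 58 mm tall, 0.255 kg, standing near the board's middle. Origin: centre of its underside, z up. Caddy below (fixed, set as the board): grey foot 180 (x) by 190 by 6 mm; four 12 mm steel posts, tops 46 mm above the surface, the front two at x = -75, y = +62 and -62 mm from the foot's middle. A steel bar joins the posts of each side.
- other_paddle: A second paddle, the same as the first, lying loose on the surface well to the right; a bystander. Origin and axes as on the first.
Not all that is in view belongs to the job. What is shaped like the tin but pink is not meant.

How it is judged:
By the outcome, as a careful person would: the job done as asked, in the order asked, and still so for the second after the job is handed in, with the robot touching nothing.
It also fails if it takes over 40 s, if anything falls off the work surface, if the arm or the gripper's body presses on something with over 40 N, if the wrist force passes 120 N, or if a joint passes its speed limit or range.

## Robot

A 6-joint arm with a two-finger parallel gripper is mounted at the origin on a cart in front of the work surface, level with it; the furniture and walls round the work are solid. World frame = base frame: x ahead of the robot, y to its left, z up, the work surface at z = 0. Lengths are in m, angles in rad, forces in N, time in s.
With the tool pointing down it reaches from about 0.275 to 0.825 m from the base axis. Payload 4.9 kg.
Tool frame: the origin (TCP) lies midway between the tips of the shut fingers; the grasp point (between the pads) lies 19 mm behind it (grip_point_offset is the distance from the TCP to the grasp point, in m); z points along the fingers, y is the line along which they close (so a half turn about z gives the same grasp; the last joint's range is limited). The gripper opens to 85 mm and grips with 20 to 120 N. Pads are 22 mm wide; open, the fingers measure 114 mm over their backs; the gripper's body (76 mm by 85 mm) begins 54 mm behind the grasp point. The pads swing forward as they close: fully open they stand 13 mm farther back than shut.
Start: joints at [-1.397, 0.326, -0.193, 1.052, 0, 1.437], TCP at [0.167, -0.524, 0.231] pointing down, gripper open.
Joint ranges: [-2.65, 2.65], [-0.97, 1.79], [-1.3, 1.35], [-1.93, 2.1], [-1.47, 1.37], [-3.14, 3.14]. Speed limits (rad/s): [2.57, 2.57, 3.14, 3.14, 3.14, 3.14].

## Interface

Orientations are given as a rotation vector (axis times angle).
In Python, from cell import * gives the robot as it stands. Calls block until the motion is done:
- movep(position, orientation): joint-space move of the TCP to a pose.
- move_l(position, velocity=0.15, rot=None, until_force=None): straight line of the TCP; rot=None keeps the orientation; velocity is the mean speed in m/s. With until_force (N) it stops when the force on the tool has changed by that much, and returns True; else False.
- set_joints(angles): joint-space move.
- let_go() and grab(newtons=None): open the fingers fully, or close them until they stop; newtons is the grip in N (None keeps the last).
- sleep(seconds).
- ik(position, orientation): joint angles nearest the present ones, or None.
- get_state(): the state.
- grab_frame(name): name is "scene" or "top" or "wrist"; returns a dict with "img" (384x512x3 uint8, red, green, blue), "fx", "fy", "cx", "cy" (pixels), "cam_to_world" (4x4, takes a point from camera to world coordinates); the wrist camera has in their place "T_tool_cam" (4x4, takes a point from camera to tool coordinates, whose origin is the TCP and whose axes are the flange's). Camera axes: x right, y down, z forward; pixel columns grow to the right and rows downward; lengths in m; the calibration is good to about 2 mm. The wrist camera is an equidistant fisheye: a pixel r from the principal point sees the ray r / f radians off the axis. A picture is of the moment at which its call begins: read the wrist's pose just before it. There is no depth.
A pose or a line that the arm cannot do raises MotionError and nothing moves.
- sign_off(): hands the job in; it is judged then, once.
Trained networks look in the newest picture that a camera, given by its name, has taken for a name from the list of things; names that differ only in an ending like _2 or _b are one class to them, and where a whole thing is asked for, a point or a joint stands for the part that bears it (a point fixed in the world has none). Each returns a list of dicts, best first, with "score" (0 to 1); they miss things now and then, are a little off and sometimes report something else, mostly with a low value. They report only what shows in the picture. A call takes as long as a camera call. They do not tell look-alikes from the thing itself.
- spot_in(camera, name): "centre" ([column, row] in pixels, amid what is visible of it).
- silhouettes(camera, name): "mask" (384x512 bool, what is visible of it) and "centre" ([column, row] in pixels, amid what is visible of it).
- tip_of(camera, name): "centre" ([column, row] in pixels: a listed point, or the origin of a listed thing).
The state is a dict: "clock": time; "q": joint angles; "joint_velocities": joint speeds; "tau": joint torques, N m; "position": TCP position; "eef_rot": TCP orientation; "contact_force": force on the tool from outside, world axes, zero at the start; "wrist_torque": the same for the moment, N m; "finger_gap": opening from 0.0 (shut) to 1.0 (fully open); "grasp_force": force on a finger pad.
Only numpy, scipy, OpenCV 4.12 (cv2) and the standard library are available. Lean on these libraries where they do the work, as an engineer would, in place of code of your own. Each camera call takes 0.05 s, during which the arm holds its last target. There are 200 camera calls.

## Working session

There is one attempt and no reset: what is moved stays moved. The work goes in short steps, each a Python script; the robot and the scene stay as the last script left them, time stands still between calls to the robot, and variables do not carry over. Pictures are saved under pics/ and viewed, at most 10 in all, crops included, and the job is handed in when it is done.

```bash
ls; mkdir -p pics
cat > h.py <<'E'
from cell import *
import numpy as np, cv2
from scipy.spatial.transform import Rotation as R
def ray(f,uv,z):
    T=np.array(f["cam_to_world"]); d=T[:3,:3]@np.array([(uv[0]-f["cx"])/f["fx"],(uv[1]-f["cy"])/f["fy"],1])
    return T[:3,3]+d*(z-T[2,3])/d[2]
def save(n,img): cv2.imwrite(n,cv2.cvtColor(np.ascontiguousarray(img),cv2.COLOR_RGB2BGR))
E
python3 - <<'E'
from h import *
ims=[]
for c in("scene","top"):
    f=grab_frame(c); ims.append(f["img"])
    for n,z in(("paddle",.016),("board",.016),("tin",.026)):
        for d in silhouettes(c,n)[:3]:
            m=np.argwhere(d["mask"]); print(c,n,round(d["score"],2),np.round(d["centre"]),m.min(0),m.max(0),len(m),ray(f,d["centre"],z).round(3))
        for d in tip_of(c,n)[:3]: print(" tip",c,n,round(d["score"],2),np.round(d["centre"]),ray(f,d["centre"],z).round(3))
    save(f"pics/{c}.png",f["img"])
s=get_state();print(s["clock"],s["eef_rot"],grip_point_offset if 'grip_point_offset' in globals() else '')
E
```

```text
pics
scene paddle 0.83 [210. 228.] [207 171] [273 218] 318 [0.564 0.066 0.016]
scene board 0.72 [187. 259.] [226 163] [273 227] 1265 [0.558 0.191 0.016]
 tip scene board 0.63 [195. 249.] [0.557 0.153 0.016]
 tip scene board 0.39 [284. 141.] [ 0.558 -0.451  0.016]
scene tin 0.88 [195. 242.] [226 182] [259 210] 817 [0.566 0.14  0.026]
scene tin 0.69 [271. 214.] [198 258] [227 282] 623 [ 0.424 -0.067  0.026]
 tip scene tin 0.86 [272. 220.] [ 0.408 -0.043  0.026]
 tip scene tin 0.71 [195. 249.] [0.553 0.158 0.026]
top paddle 0.59 [198. 167.] [156 138] [187 228] 511 [0.578 0.062 0.016]
top board 0.97 [166. 165.] [143 137] [209 193] 1907 [0.585 0.149 0.016]
 tip top board 0.65 [165. 174.] [0.562 0.153 0.016]
top tin 0.71 [161. 179.] [166 147] [194 177] 721 [0.547 0.163 0.026]
top tin 0.66 [245. 224.] [211 232] [237 261] 616 [ 0.419 -0.061  0.026]
 tip top tin 0.98 [164. 179.] [0.548 0.155 0.026]
 tip top tin 0.76 [248. 224.] [ 0.419 -0.072  0.026]
0.7 [3.10444140e+00 4.81574158e-01 1.09504132e-05] 0.0187
```

View pics/top.png

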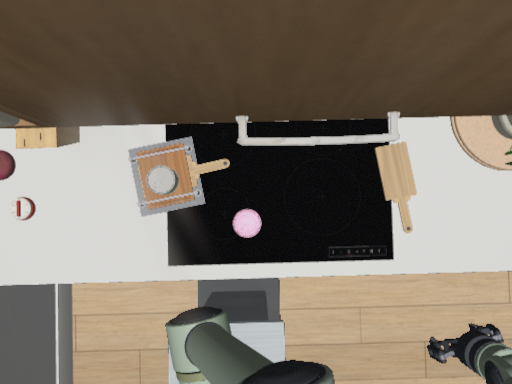

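View pics/scene.png

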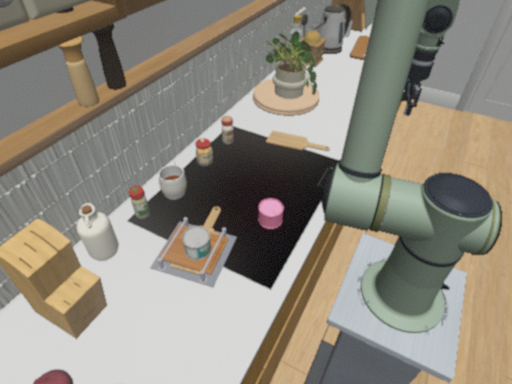

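The top view shows the caddy at about (167,177), with the handle running right to its end at about (228,163). The pink decoy is at (247,223) and the loose paddle at (396,185). A raised white rail along row 140, below a shelf, is a possible obstacle, so I'll estimate its height.

Run:
```python
from h import *
f=grab_frame("top"); g=grab_frame("scene")
for n,q in(("top",f),("scene",g)): print(n,np.round(q["cam_to_world"],3).tolist(),q["fx"],q["cx"],q["cy"])
grab_frame("top"); m=silhouettes("top","paddle")
for d in m:
    p=np.argwhere(d["mask"])[:,::-1]; w=np.array([ray(f,u,.016) for u in p]); h=w[p[:,0]>200]
    if len(h)<20: continue
    c=h.mean(0); v=np.linalg.svd(h-c)[2][0]; print(len(h),c,v,w[p[:,0].argmax()])
print("foot", [ray(f,u,.006)[:2].round(3) for u in((130,150),(192,137),(205,206),(142,216))])
# shelf: scene edge pixels of shelf against plane through the top-view edge (row~122) 
A=ray(f,(200,123),0);C=np.array(f["cam_to_world"])[:3,3]
T=np.array(g["cam_to_world"])
for uv in((150,27),(250,0),(100,50),(150,45),(100,75)):
    d=T[:3,:3]@np.array([(uv[0]-g["cx"])/g["fx"],(uv[1]-g["cy"])/g["fy"],1]);O=T[:3,3]
    n=np.cross(A-C,[0,1,0]); t=n@(C-O)/(n@d); print(uv,(O+t*d).round(3))
for z in(.3,.5,.7,.9): print(z,ray(f,(242,140),z).round(3),ray(f,(396,140),z).round(3))
for z in (.3,.5,.7,.9):
  for P in(ray(f,(242,140),z),ray(f,(396,138),z)):
    q=np.linalg.inv(T)@np.append(P,1); print(z,(q[:2]/q[2]*g["fx"]+[g["cx"],g["cy"]]).round())
```

```text
top [[-0.027, -0.999, 0.041, 0.456], [-1.0, 0.027, -0.005, -0.099], [0.004, -0.041, -0.999, 1.36], [0.0, 0.0, 0.0, 1.0]] 491.6161587031025 260.28840148366885 190.09937522268243
scene [[-0.883, -0.333, 0.331, 0.119], [-0.47, 0.598, -0.649, 0.63], [0.018, -0.729, -0.685, 0.852], [0.0, 0.0, 0.0, 1.0]] 357.83978516483245 256.9278081345078 186.95793412945835
286 [0.57990507 0.01697273 0.016     ] [-2.57808843e-01  9.66195943e-01 -3.16952916e-17] [ 0.59251417 -0.02254869  0.016     ]
2137 [ 0.53262922 -0.48212137  0.016     ] [-9.86069949e-01 -1.66331162e-01  4.59809933e-18] [ 0.49625659 -0.53256727  0.016     ]
foot [array([0.631, 0.251]), array([0.663, 0.079]), array([0.471, 0.047]), array([0.448, 0.221])]
(150, 27) [0.59  0.139 0.622]
(250, 0) [ 0.598 -0.243  0.573]
(100, 50) [0.59  0.257 0.622]
(150, 45) [0.595 0.142 0.59 ]
(100, 75) [0.597 0.264 0.583]
0.3 [ 0.609 -0.068  0.3  ] [ 0.6   -0.402  0.3  ]
0.5 [ 0.58  -0.074  0.5  ] [ 0.572 -0.345  0.5  ]
0.7 [ 0.551 -0.08   0.7  ] [ 0.545 -0.288  0.7  ]
0.9 [ 0.522 -0.086  0.9  ] [ 0.518 -0.231  0.9  ]
0.3 [216. 123.]
0.3 [271.  75.]
0.5 [222.  53.]
0.5 [274.  20.]
0.7 [232. -44.]
0.7 [278. -60.]
0.9 [ 245. -191.]
0.9 [ 285. -184.]
```

```bash
cat >> h.py <<'E'
def down(yang):
    "rotvecs for tool pointing down with y axis at world angle yang (and its half turn)"
    o=[]
    for a in(yang,yang+np.pi):
        y=np.array([np.cos(a),np.sin(a),0]);z=np.array([0,0,-1.]);x=np.cross(y,z)
        o.append(R.from_matrix(np.c_[x,y,z]).as_rotvec())
    return o
def best(p,yang):
    q0=np.array(get_state()["q"]); c=[(np.abs(np.array(q)-q0).max(),i,r) for i,r in enumerate(down(yang)) if (q:=ik(p,r)) is not None]
    return min(c,key=lambda t:t[0])[2]
def wray(f,s,uv,z):
    T=np.eye(4);T[:3,:3]=R.from_rotvec(s["eef_rot"]).as_matrix();T[:3,3]=s["position"];T=T@np.array(f["T_tool_cam"])
    d=np.array([uv[0]-f["cx"],uv[1]-f["cy"]]);r=np.hypot(*d);th=r/f["fx"]
    v=T[:3,:3]@np.array([*(d/max(r,1e-9)*np.sin(th)),np.cos(th)])
    return T[:3,3]+v*(z-T[2,3])/v[2]
E
python3 - <<'E'
from h import *
p=[.585,.01,.15]; r=best(p,np.radians(10.4)); print(ik(p,r)); movep(p,r)
s=get_state(); f=grab_frame("wrist"); save("pics/w1.png",f["img"]); print(s["clock"],s["position"],s["eef_rot"],f["fx"],f["cx"],f["cy"],np.round(f["T_tool_cam"],3).tolist())
for n,z in(("paddle",.016),("board",.026),("tin",.026)):
    for d in silhouettes("wrist",n)[:2]:
        p=np.argwhere(d["mask"])[:,::-1]; print(n,d["score"],d["centre"],p.min(0),p.max(0),wray(f,s,d["centre"],z).round(3))
        if n=="paddle":
            w=np.array([wray(f,s,u,z) for u in p]); end=w[w[:,1].argmin()]; print(" end",end)
            h=w[np.linalg.norm(w-end,axis=1)<.085]; 
            for lo in np.arange(-.03,.08,.01):
                k=w[(w[:,1]>=lo)&(w[:,1]<lo+.01)]
                if len(k): print("  y",lo.round(3),"x",k[:,0].min().round(4),k[:,0].max().round(4))
    for d in tip_of("wrist",n)[:2]: print(" tip",n,d["score"],d["centre"],wray(f,s,d["centre"],.006 if n=="paddle" else z).round(3))
E
```

```text
[-0.10903538  0.45388813 -0.21783689  0.89907131  0.          1.2802467 ]
3.325 [0.58512168 0.00904957 0.15014655] [ 2.01250622e+00  2.41185702e+00 -7.40435005e-05] 297.3186396354542 255.98508482418612 188.4266181590324 [[0.002, -0.955, -0.296, 0.077], [1.0, 0.002, -0.001, 0.001], [0.001, -0.296, 0.955, -0.142], [0.0, 0.0, 0.0, 1.0]]
paddle 0.81 [254.7, 120.5] [207  92] [302 208] [0.574 0.065 0.016]
 end [ 0.58819286 -0.02002191  0.016     ]
  y -0.03 x 0.5882 0.5882
  y -0.02 x 0.5775 0.6006
  y -0.01 x 0.5748 0.6012
  y 0.0 x 0.5721 0.6004
  y 0.01 x 0.5705 0.5984
  y 0.02 x 0.5696 0.5954
  y 0.03 x 0.567 0.5935
  y 0.04 x 0.5652 0.5915
  y 0.05 x 0.5625 0.5895
  y 0.06 x 0.5286 0.5887
  y 0.07 x 0.5277 0.5966
board 0.58 [277.6, 62.9] [167   0] [342  94] [0.585 0.12  0.026]
tin 0.97 [95.2, 223.1] [ 55 183] [136 267] [ 0.422 -0.067  0.026]
tin 0.83 [239.3, 24.6] [183   0] [288  58] [0.545 0.149 0.026]
 tip tin 0.69 [108.4, 213.0] [ 0.439 -0.051  0.026]
 tip tin 0.66 [240.5, 16.4] [0.545 0.157 0.026]
```

View pics/w1.png

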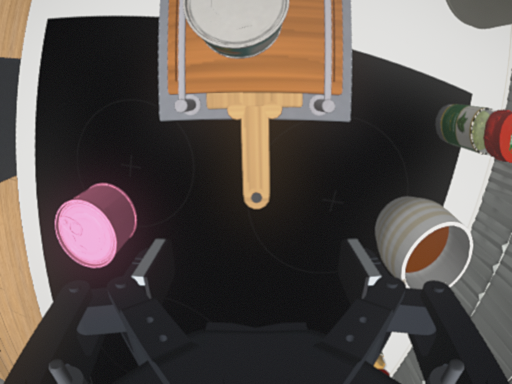

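The close view shows the handle from its end at (256,205) to the caddy foot at row 120. The mug is to the right at (425,235), so I'll check its clearance along the pull path.

Run:
```python
from h import *
s=get_state(); f=grab_frame("wrist"); g=grab_frame("scene")
for n,uv,z in(("mug base R",(398,278),0),("mug base left",(378,225),0),("mug rim near",(404,270),.08),("footL",(160,120),.006),("footR",(350,121),.006),("postL",(181,105),.046),("postR",(328,105),.046)): print(n,wray(f,s,uv,z).round(3))
for n,uv in(("mug",(173,197)),("mugleft",(162,190)),("mugR",(186,192)),("jar",(204,164)),("jar2",(228,143))): print(n,ray(g,uv,0).round(3))
```

```text
mug base R [ 0.79  -0.089  0.   ]
mug base left [ 0.733 -0.021  0.   ]
mug rim near [ 0.733 -0.032  0.08 ]
footL [0.482 0.05  0.006]
footR [0.666 0.084 0.006]
postL [0.511 0.071 0.046]
postR [0.631 0.093 0.046]
mug [0.755 0.003 0.   ]
mugleft [ 0.809 -0.006  0.   ]
mugR [ 0.731 -0.038  0.   ]
jar [ 0.762 -0.192  0.   ]
jar2 [ 0.753 -0.348  0.   ]
```

Run:
```python
from h import *
a=np.radians(11); r=best([.5845,.015,.1],a)
move_l([.5845,.015,.06],.15,rot=r)
print("hit",move_l([.5845,.015,.003],.06,until_force=8), get_state()["position"])
grab(60); s=get_state(); print(s["finger_gap"],s["grasp_force"],s["contact_force"],s["position"])
d=np.array([np.sin(a),-np.cos(a),0]); p=np.array(s["position"])
move_l(p+d*.05,.04); s=get_state(); print(s["clock"],s["finger_gap"],s["grasp_force"],s["contact_force"],s["position"])
f=grab_frame("scene"); save("pics/s2.png",f["img"][150:320,100:330].repeat(3,0).repeat(3,1))
```

```text
hit False [0.58489986 0.01498072 0.00336571]
0.2822525653392417 61.26087427139282 [-2.12569983 -0.34181056  4.57222323] [0.58449959 0.01495132 0.00344022]
7.6083 0.281449837344031 61.0974383354187 [-1.59623591  9.30421964  2.93277939] [ 0.59308179 -0.03034018  0.00313895]
```

View pics/s2.png

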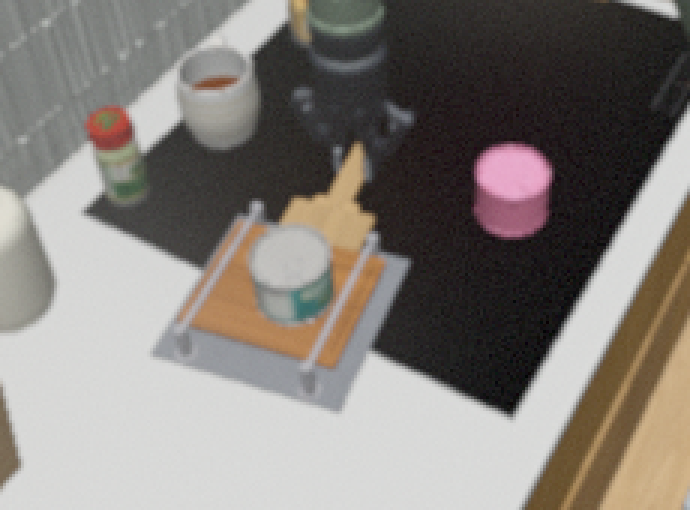

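The blade is sliding out between the front posts, at about (330,215) in the crop, and the board and tin are still in place. I'll carry on with the pull.

Run:
```python
from h import *
a=np.radians(11);d=np.array([np.sin(a),-np.cos(a),0]); p0=np.array([.5845,.015,.0034])
for t,v in((.115,.03),(.165,.03),(.205,.05)):
    move_l(p0+d*t,v); s=get_state(); print(s["clock"],s["finger_gap"],s["contact_force"].round(1) if hasattr(s["contact_force"],'round') else s["contact_force"],s["position"])
print(move_l(p0+d*.205-[0,0,.006],.03,until_force=5),get_state()["position"],get_state()["contact_force"])
f=grab_frame("scene"); save("pics/s3.png",f["img"][120:290,100:330].repeat(3,0).repeat(3,1)); print(get_state()["clock"])
```

```text
9.975 0.2887775346386256 [-0.4  1.2 -0.9] [ 0.60646957 -0.09809314  0.00343451]
11.7917 0.2856590784930541 [ 0.3 -0.5 -1.3] [ 0.61593894 -0.14680246  0.00338506]
12.7417 0.2812778144781351 [-0.3 -0.  -1.6] [ 0.62342174 -0.18597622  0.00328945]
True [ 6.24157922e-01 -1.86095772e-01  1.85262608e-04] [-0.73234518  1.27345492  5.64026305]
13.0167
```

View pics/s3.png

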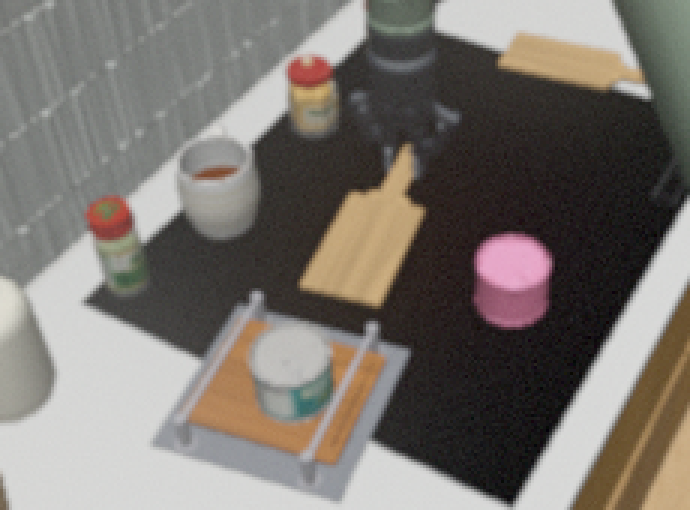

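The paddle is fully clear of the caddy, with a gap between the blade edge at (340,295) and the foot at (320,325). The board has sunk onto the foot with the tin upright. I'll release and retreat.

Run:
```python
from h import *
let_go(); p=np.array(get_state()["position"]); move_l(p+[0,0,.1],.08); sleep(.5)
f=grab_frame("scene"); save("pics/s4.png",f["img"][120:290,100:330].repeat(3,0).repeat(3,1)); s=get_state();print(s["clock"],s["finger_gap"],s["contact_force"])
```

```text
15.5833 1.0008014158106386 [-0.19135584  0.79057483  0.17924498]
```

View pics/s4.png

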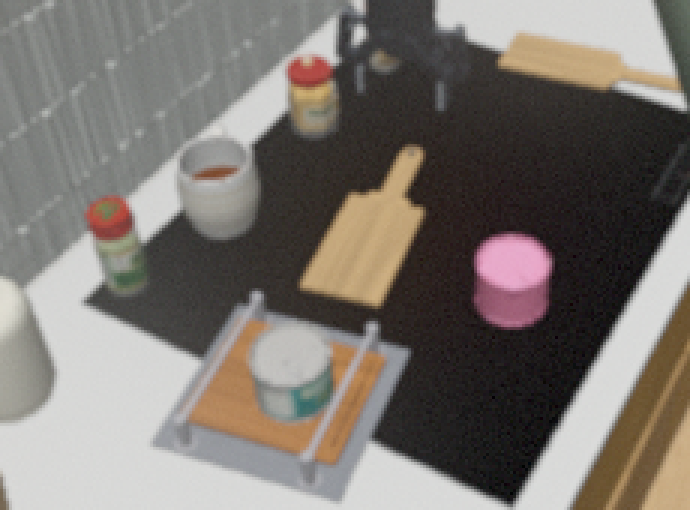

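The paddle lies flat and free at about (365,240), and the gripper is clear above it. The board, tin and loose paddle are all in place.

```bash
python3 -c "
from cell import *
print(sign_off())"
```

```text
the job is handed in; nothing more can be done
None
```

The job is handed in after about 16 s on the robot's clock: the last picture shows the paddle lying flat on the surface, clear of the caddy, the board still in the caddy with the tin standing on it, and the loose paddle left alone.

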